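Send the gear shuttle past its spring stop

TASK

The grey shuttle carrying the orange printed gear is held at the loading end of its slide by a spring stop, whose dark cross blade stands up in its way. With the fingertips, press the long flat dark bar of the stop right down and, keeping it down, gently push the shuttle by its side lug until the whole shuttle is past the blade at the optical-reader end; then let the bar spring back up so that the blade stands behind the shuttle. Only press and push: pick nothing up, keep the gear in its nest and leave the loose things around the slide where they are.

Things in the scene. Friction and masses are not known exactly. Their poses are not given: they have to be found in the camera images.
- slide_base: Fixed slide fixture: aluminium bed 160 x 230 mm, 20 mm high, turned up to 26 degrees either way. Origin at worktop level. Its x axis points to its rear, away from the press bar; y is the sliding direction, from the loading end to the reader end (black block behind the track at y = 60 mm, top 66 mm up). The track runs along x = 25 mm between end blocks at y = -101 and +101 mm.
- bar_top (a point): Centre of the top face of the stop's press bar: flat dark steel, 45 mm wide (fixture x), 200 mm long (fixture y), in front of the track, centred at fixture x = -42.5, y = -5 mm; top 53 mm above the worktop when up. The blade is part of it. It can be pressed anywhere along its length and sinks straight down, untilted.
- blade (a point): Middle of the top edge of the dark cross blade, at fixture x = 25, y = 0: 10 mm thick along y, standing across the track; its top is 36 mm above the worktop when up, 8 mm higher than the shuttle's underside.
- stop_bar (a joint): How far press bar and blade are down, m: 0 = up, 0.015 = bottom stop. The blade clears the shuttle's underside below 8 mm; held down means 9 mm or more, best 11 to 14 mm. The spring pushes back with about 3 N at the top, 8 N at the bottom, and lifts the bar when let go, unless the shuttle is over the blade.
- shuttle: Grey block 60 x 60 x 16 mm, slides only along fixture y (friction about 2 N), axes as the fixture's. Origin: centre of its underside, 28 mm above the worktop. Starts at fixture y = -55 to -39 mm; meets the raised blade at -35, is wholly past it beyond +35, meets the end block at +71 mm. A wall on its side at x = -36 to -30 mm, 53 mm high, carries the lug.
- lug (a point): Centre of the shuttle's push lug, a level grey bar over the press bar: 64 mm long (fixture x), 12 mm thick (y), 26 mm high, underside 56 and top 82 mm above the worktop (3 mm over the raised press bar). 66 mm to the front (-x) and 20 mm to the reader side (+y) of the shuttle's centre. A fingertip on the press bar, on the lug's loading side, can push it to the reader end.
- gear: Orange printed spur gear, 41 mm across, 14 mm high, lying loose in the shuttle's nest (rim 6 mm high, 3 mm of play round the gear). Origin at the centre of its underside, 44 mm above the worktop.
- clamp_knob: Small black clamp knob, 35 mm across and 33 mm high, loose on the worktop in front of the fixture. Origin at its underside. To be left alone.
- ribbed_cap: Black ribbed cap, 42 mm across and 14 mm high, loose on the worktop in front of the fixture. Origin at its underside. To be left alone.
- glue: Glue stick, 27 mm across and 93 mm high, standing loose on the worktop behind the fixture. Origin at its underside. To be left alone.
Things that resemble listed ones, but are neither listed nor needed, are in the scene too. Of the things like the gear, leave any that is blue, pink or turquoise; of the rest the larger one is meant.

How it is judged:
By the outcome, as a careful person would: the job done as asked, in the order asked, and still so for the second after the job is handed in, with the robot touching nothing.
It also fails if it takes over 38 s, if anything falls off the work surface, if the arm or the gripper's body presses on something with over 40 N, if the wrist force passes 120 N, or if a joint passes its speed limit or range.

ROBOT

A 6-joint arm with a two-finger parallel gripper is mounted at the origin on a cart in front of the work surface, level with it; the furniture and walls round the work are solid. World frame = base frame: x ahead of the robot, y to its left, z up, the work surface at z = 0. Lengths are in m, angles in rad, forces in N, time in s.
With the tool pointing down it reaches from about 0.375 to 0.975 m from the base axis. Payload 3.8 kg.
Tool frame: the origin (TCP) lies midway between the tips of the shut fingers; the grasp point (between the pads) lies 19 mm behind it; z points along the fingers, y is the line along which they close (so a half turn about z gives the same grasp; the last joint's range is limited). The gripper opens to 88 mm and grips with 3 to 60 N. Pads are 18 mm wide; open, the fingers measure 123 mm over their backs; the gripper's body (75 mm by 187 mm) begins 45 mm behind the grasp point.
Start: joints at [-1.28, 0.264, 1.604, -0, 1.274, -0.037], TCP at [0.217, -0.639, 0.208] pointing down, gripper open.
Joint ranges: [-2.63, 2.63], [-0.94, 2.18], [0.31, 2.57], [-1.31, 4.45], [0, 2.66], [-2.55, 2.55]. Speed limits (rad/s): [2.57, 2.57, 3.14, 3.14, 3.14, 3.14].

INTERFACE

Orientations are given as a rotation vector (axis times angle).
In Python, from cell import manip, inverse_kinematics, cams, order gives the robot as it stands. Calls block until the motion is done:
- manip.move_pose(position, orientation): joint-space move of the TCP to a pose.
- manip.move_linear(position, rate=0.15, rot=None): straight line of the TCP; rot=None keeps the orientation; rate is the mean speed in m/s.
- manip.set_joints(angles): joint-space move.
- manip.set_gripper(opening, force=None): finger opening in m; force is the grip in N (None keeps the last); returns when the fingers have stopped.
- manip.dwell(seconds).
- inverse_kinematics(position, orientation): joint angles nearest the present ones, or None.
- manip.state(): the state.
- cams.capture(name): name is "scene" or "top"; returns a dict with "image" (384x512x3 uint8, blue, green, red), "z_map" (384x512 float32, m along the optical axis (not along the pixel's ray), 0 where there is no reading), "intrinsics" (3x3 intrinsics, pixels), "position" and "orientation" of the camera in the world. Camera axes: x right, y down, z forward; pixel columns grow to the right and rows downward; lengths in m; the calibration is good to about 2 mm. A picture is of the moment at which its call begins.
A pose or a line that the arm cannot do raises manip.IKError and nothing moves.
- order.close_job(): hands the job in; it is judged then, once.
The state is a dict: "clock": time; "joint_pos": joint angles; "joint_velocities": joint speeds; "tau": joint torques, N m; "tool_pos": TCP position; "tcp_rot": TCP orientation; "contact_force": force on the tool from outside, world axes, zero at the start; "moment": the same for the moment, N m; "gripper_width": finger opening in m; "grasp_force": force on a finger pad.
Only numpy, scipy, OpenCV 4.12 (cv2) and the standard library are available. Lean on these libraries where they do the work, as an engineer would, in place of code of your own. Each camera call takes 0.05 s, during which the arm holds its last target. There are 200 camera calls.

## Working session

There is one attempt and no reset: what is moved stays moved. The work goes in short steps, each a Python script; the robot and the scene stay as the last script left them, time stands still between calls to the robot, and variables do not carry over. Pictures are saved under pics/ and viewed, at most 10 in all, crops included, and the job is handed in when it is done.

```bash
mkdir -p pics; ls; python3 - <<'E'
from cell import manip, cams
import cv2,numpy as np
for n in("scene","top"):
    c=cams.capture(n); cv2.imwrite(f"pics/{n}0.png",c["image"]); np.savez(f"{n}0.npz",**c)
    print(n,c["position"],c["orientation"],c["intrinsics"].tolist() if hasattr(c["intrinsics"],'tolist') else c["intrinsics"],(c["z_map"]>0).mean())
s=manip.state();print(s["clock"],s["tool_pos"],s["tcp_rot"],s["gripper_width"])
E
```

```text
pics
scene [0.07683409 0.31157059 0.67834072] [-1.26558449  2.29906375 -0.9019296 ] [[484.73861373229073, 0.0, 251.72618287546604], [0.0, 484.73861373229073, 195.56669802871562], [0.0, 0.0, 1.0]] 0.9958394368489584
top [0.47948327 0.00345942 0.93786743] [-2.17964269  2.17982931 -0.04710312] [[433.7212007437086, 0.0, 248.37521478121326], [0.0, 433.7212007437086, 192.98240779378838], [0.0, 0.0, 1.0]] 0.9960174560546875
0.1 [ 0.21709618 -0.63840256  0.20663032] [-3.09754420e+00 -5.12231993e-01  4.17001502e-04] 0.08828864548913719
```

View pics/scene0.png

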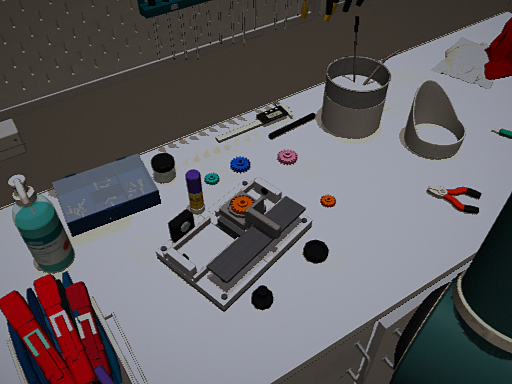

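View pics/top0.png

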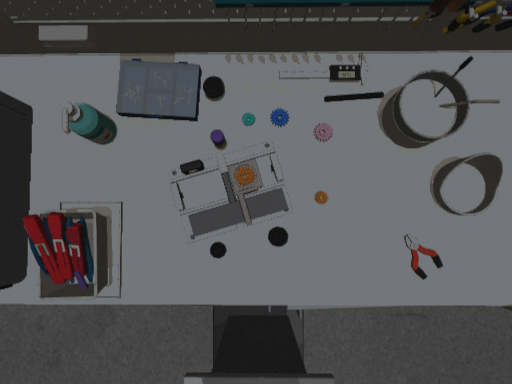

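The scene view shows the fixture with the orange gear at (241,203) in the shuttle. In the top view the gear is at (244,176), the reader block at (192,167), the bar runs about (190,222) to (288,205), and the lug is at (243,207). There are two orange gears: the large one in the nest at top (244,176), and a small loose one at top (321,197). The larger one, in the nest, is the one meant. I'll confirm this in crops.

```bash
python3 - <<'E'
import cv2
a=cv2.imread("pics/top0.png")[135:255,165:298]; cv2.imwrite("pics/topc.png",cv2.resize(a,None,fx=5,fy=5,interpolation=cv2.INTER_CUBIC)[:600]) 
b=cv2.imread("pics/scene0.png")[165:315,150:330]; cv2.imwrite("pics/scenec.png",cv2.resize(b,None,fx=4,fy=4,interpolation=cv2.INTER_CUBIC))
E
```

```text
(no output)
```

View pics/topc.png

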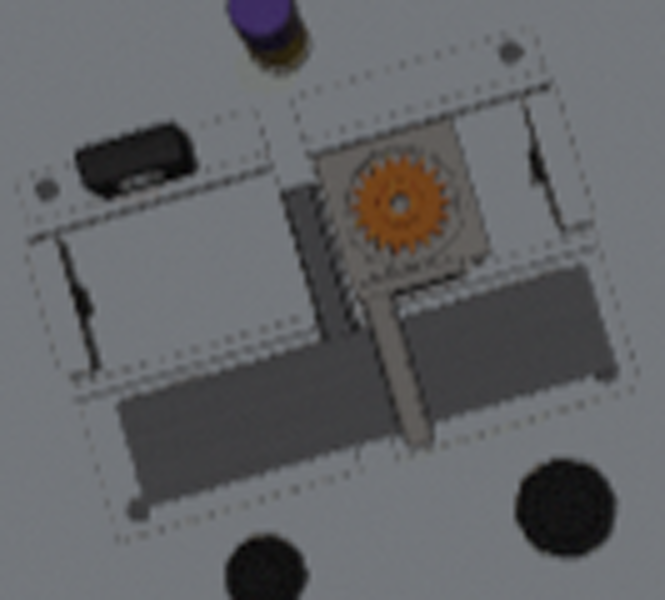

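View pics/scenec.png

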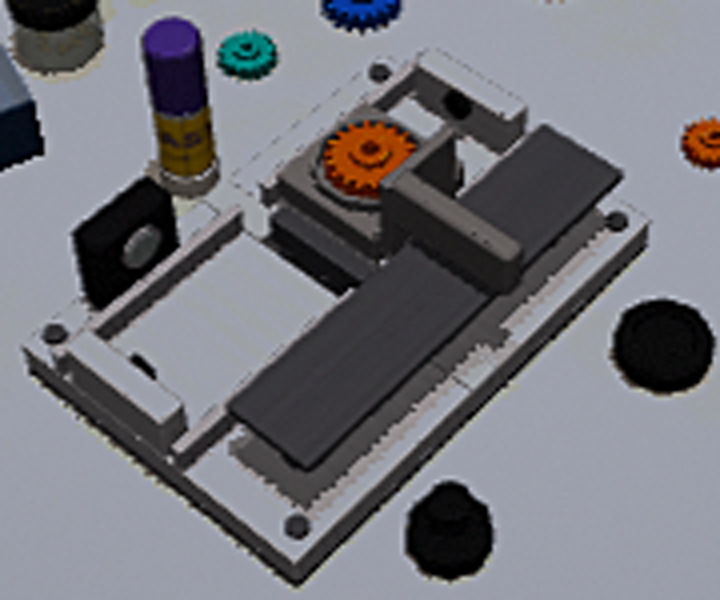

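Top crop: bar corners are (118,403), (148,505), (585,265) and (615,368), and the lug's front end corners are (410,450) and (433,440). The big orange gear is in the nest at (400,204). Scene crop: the same bar corners are (230,410), (303,468), (543,125) and (622,176), and the lug front corners are (497,262) and (522,247). Next I triangulate these points and compare them with depth.

```bash
cat > h.py <<'E'
import numpy as np
from scipy.spatial.transform import Rotation as R
C={n:np.load(n+"0.npz") for n in("top","scene")}
def ray(n,p):
    c=C[n]; K=c["intrinsics"]; d=np.array([(p[0]-K[0,2])/K[0,0],(p[1]-K[1,2])/K[1,1],1.])
    return c["position"],R.from_rotvec(c["orientation"]).apply(d)
def tri(a,b):
    o1,d1=ray("top",a);o2,d2=ray("scene",b)
    s=np.linalg.lstsq(np.c_[d1,-d2],o2-o1,rcond=None)[0]
    p,q=o1+s[0]*d1,o2+s[1]*d2
    return (p+q)/2,np.linalg.norm(p-q)
def depth(n,p):
    o,d=ray(n,p); return o+d*C[n]["z_map"][int(round(p[1])),int(round(p[0]))]
E
python3 - <<'E'
from h import *
np.set_printoptions(precision=4,suppress=True)
T=lambda p:(np.array(p)-2)/5+[165,135]
S=lambda p:(np.array(p)-1.5)/4+[150,165]
P={"LR":((118,403),(230,410)),"LF":((148,505),(303,468)),"RR":((585,265),(543,125)),"RF":((615,368),(622,176)),
"lugL":((410,450),(497,262)),"lugR":((433,440),(522,247)),"gear":((400,204),(371,150))}
q={}
for k,(a,b) in P.items():
    q[k],e=tri(T(a),S(b)); print(k,q[k],"gap",e.round(4))
bar=[q[k] for k in("LR","LF","RR","RF")]
print("bar c",np.mean(bar,0)); 
yv=(q["LR"]+q["LF"]-q["RR"]-q["RF"])[:2];print("len",np.linalg.norm(yv)/2,"yaw",np.degrees(np.arctan2(-yv[0],yv[1])))
xv=(q["LR"]-q["LF"]+q["RR"]-q["RF"])[:2];print("wid",np.linalg.norm(xv)/2,"yaw",np.degrees(np.arctan2(xv[1],xv[0])))
for n,pts in(("top",[T((250,420)),T((500,330)),T((418,410)),T((400,204))]),("scene",[S((300,400)),S((545,170)),S((460,220))])):
    for p in pts: print(n,p,depth(n,p))
# ICP-like: bar top cloud from both cameras, z 46-60mm
th=np.arctan2(-yv[0],yv[1]);M=np.array([[np.cos(th),np.sin(th)],[-np.sin(th),np.cos(th)]])
c=np.mean(bar,0)[:2]
for n in C:
    v,u=np.mgrid[:384,:512]; K=C[n]["intrinsics"];z=C[n]["z_map"]
    d=np.stack([(u-K[0,2])/K[0,0],(v-K[1,2])/K[1,1],np.ones_like(z)],-1)*z[...,None]
    W=d.reshape(-1,3)@R.from_rotvec(C[n]["orientation"]).as_matrix().T+C[n]["position"]
    f=(W[:,:2]-c)@M.T
    m=(abs(f[:,0])<.04)&(abs(f[:,1])<.12)
    b=m&(W[:,2]>.045)&(W[:,2]<.062)&(abs(f[:,0])<.035); l=m&(W[:,2]>.074)&(W[:,2]<.09)
    print(n,"bar f min/max",f[b].min(0),f[b].max(0),"z",np.median(W[b,2]),"lug f",f[l].min(0),f[l].max(0),"z",np.median(W[l,2]),l.sum())
E
```

```text
LR [0.4895 0.1441 0.0475] gap 0.0019
LF [0.4487 0.1325 0.0494] gap 0.0015
RR [ 0.5469 -0.0467  0.0495] gap 0.0009
RF [ 0.5046 -0.059   0.048 ] gap 0.0007
lugL [0.4726 0.026  0.0783] gap 0.005
lugR [0.4752 0.0151 0.078 ] gap 0.0004
gear [0.5711 0.0286 0.0551] gap 0.0005
bar c [0.4974 0.0427 0.0486]
len 0.1993428786614384 yaw 16.49711543574712
wid 0.04319179168781033 yaw 16.02235777413289
top [214.6 218.6] [0.483  0.0898 0.0539]
top [264.6 200.6] [ 0.5198 -0.0121  0.0517]
top [248.2 216.6] [0.4869 0.0208 0.0838]
top [244.6 175.4] [0.5723 0.029  0.0455]
scene [224.625 264.625] [0.475  0.1194 0.0527]
scene [285.875 207.125] [ 0.5221 -0.0298  0.0531]
scene [264.625 219.625] [0.4988 0.0295 0.0804]
top bar f min/max [-0.0216 -0.1002] [0.0347 0.0994] z 0.05394722202165536 lug f [-0.0294 -0.0514] [ 0.0386 -0.0081] z 0.08238235064341715 261
scene bar f min/max [-0.0304 -0.1013] [0.035  0.1011] z 0.051427793489062235 lug f [-0.0309 -0.0504] [ 0.0379 -0.0059] z 0.07935048873299921 355
```

Measurements agree with the text. The bar top triangulates to 49 mm and reads 53 mm by depth. It is 199 x 43 mm, with yaw about 16.3° and centre (0.497, 0.043). The lug is at fixture y ≈ -20, so the shuttle is at ≈ -40. Now I'll check the obstacles on the way and the IK.

```bash
cat >> h.py <<'E'
th=np.radians(16.3); ex=np.array([np.cos(th),np.sin(th),0]); ey=np.array([-np.sin(th),np.cos(th),0])
O=np.array([.4974,.0427,0])+.0425*ex+.005*ey
def F(x,y,z): return O+x*ex+y*ey+np.array([0,0,z])
def rot(s):
    yy=s*ex; zz=np.array([0,0,-1.]); return R.from_matrix(np.c_[np.cross(yy,zz),yy,zz]).as_rotvec()
E
python3 - <<'E'
from h import *
from cell import inverse_kinematics as ik, manip
np.set_printoptions(precision=3,suppress=True)
n="top"
for name,(u0,u1,v0,v1) in dict(cup1=(380,505,55,145),cup2=(425,505,150,220),pliers=(400,445,230,280)).items():
    W=np.array([depth(n,(u,v)) for u in range(u0,u1,2) for v in range(v0,v1,2)])
    W=W[(W[:,2]>.02)&(W[:,2]<.6)]; print(name,W.min(0),W.max(0))
print("O",O)
for s in(1,-1):
    for p in(F(-.0425,-.06,.25),F(-.0425,-.06,.04),F(-.0425,.06,.04)): print(s,p,ik(p,rot(s)))
E
```

```text
cup1 [ 0.636 -0.44   0.02 ] [ 0.764 -0.266  0.217]
cup2 [ 0.493 -0.486  0.02 ] [ 0.609 -0.37   0.121]Traceback (most recent call last):
  File "<stdin>", line 7, in <module>
    return umr_minimum(a, axis, None, out, keepdims, initial, where)
ValueError: zero-size array to reduction operation minimum which has no identity
```

```bash
python3 - <<'E'
from h import *
from cell import inverse_kinematics as ik, manip
np.set_printoptions(precision=3,suppress=True)
print("O",O)
for s in(1,-1):
    for p in(F(-.0425,-.06,.25),F(-.0425,-.06,.04),F(-.0425,.06,.04)): print(s,p,ik(p,rot(s)))
print(ik([.2,-.55,.3],manip.state()["tcp_rot"]))
E
```

```text
O [0.537 0.059 0.   ]
1 [ 0.513 -0.01   0.25 ] [-0.068 -0.07   1.891 -0.     1.321 -0.353]
1 [ 0.513 -0.01   0.04 ] [-0.068  0.129  2.102 -0.     0.911 -0.353]
1 [0.479 0.105 0.04 ] [ 0.165  0.089  2.147 -0.     0.905 -0.119]
-1 [ 0.513 -0.01   0.25 ] None
-1 [ 0.513 -0.01   0.04 ] None
-1 [0.479 0.105 0.04 ] None
[-1.265  0.052  1.679  0.     1.412 -0.022]
```

```bash
python3 - <<'E'
from h import *
from cell import manip, cams
import cv2
np.set_printoptions(precision=4,suppress=True)
manip.set_gripper(0.0,10)
manip.move_pose([.2,-.55,.3],manip.state()["tcp_rot"])
manip.move_pose(F(-.0425,-.06,.2),rot(1))
manip.move_linear(F(-.0425,-.06,.075),rate=.12)
s=manip.state(); print(s["clock"],s["tool_pos"],s["contact_force"],s["gripper_width"])
for n in("scene","top"):
    c=cams.capture(n)
    a=c["image"]; cv2.imwrite(f"pics/{n}1.png",a)
    b=a[135:255,165:298] if n=="top" else a[145:315,150:330]
    globals()[n]=cv2.resize(b,(400,400*b.shape[0]//b.shape[1]),interpolation=cv2.INTER_CUBIC)
h=max(top.shape[0],scene.shape[0]); pad=lambda i:cv2.copyMakeBorder(i,0,h-i.shape[0],0,0,cv2.BORDER_CONSTANT)
cv2.imwrite("pics/both1.png",np.hstack([pad(top),pad(scene)]))
E
```

```text
5.4333 [ 0.5137 -0.0102  0.0758] [ 0.7897  0.3387 -0.047 ] 0.0001516892259701846
```

View pics/both1.png

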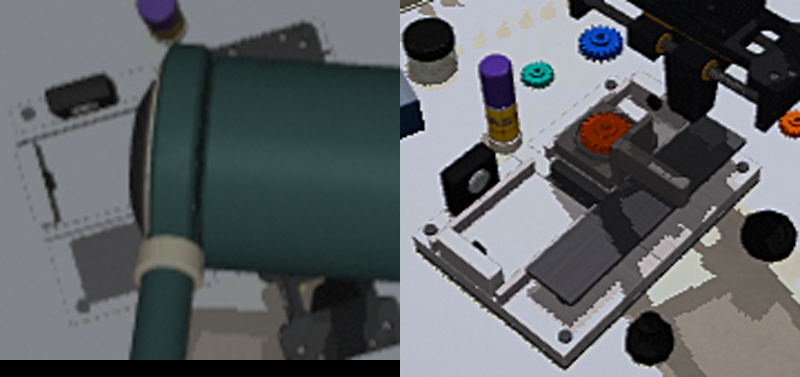

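In the scene half, the closed fingertips at (690,110) are above the bar on the loading side of the lug (650,165), and clear of everything. Next I press in small steps, watching the force.

```bash
python3 - <<'E'
from h import *
from cell import manip
np.set_printoptions(precision=4,suppress=True)
for z in(.058,.054,.051,.047,.043,.0415):
    manip.move_linear(F(-.0425,-.06,z),rate=.05); manip.dwell(.1)
    s=manip.state(); print(round(s["clock"],2),z,s["tool_pos"],s["contact_force"])
    if abs(s["contact_force"][2])>15: break
E
```

```text
6.12 0.058 [ 0.5129 -0.0101  0.058 ] [-0.0303  0.2832  0.0926]
6.47 0.054 [ 0.5128 -0.0101  0.054 ] [-0.2823 -0.1367 -0.3959]
6.83 0.051 [ 0.5128 -0.0101  0.0509] [ 0.5112 -0.1787 -0.371 ]
7.17 0.047 [ 0.5127 -0.0101  0.0469] [-0.4743 -0.9656  0.2627]
7.53 0.043 [ 0.5127 -0.0101  0.0429] [-0.3669 -0.5386  0.911 ]
7.88 0.0415 [ 0.5128 -0.0101  0.0415] [-0.1136 -0.144   0.2542]
```

No spring force was felt, so I'll look before going on.

```bash
python3 - <<'E'
from h import *
from cell import manip, cams
import cv2
c=cams.capture("scene"); np.savez("scene2.npz",**c)
a=c["image"][165:285,215:345]; cv2.imwrite("pics/s2.png",cv2.resize(a,None,fx=5,fy=5,interpolation=cv2.INTER_CUBIC))
s=manip.state(); print(s["contact_force"],s["tau"],s["tool_pos"])
C["scene"]=c
for p in[(224.6,264.6),(285.9,207.1),(240,250),(264.6,219.6)]: print(p,depth("scene",p))
E
```

```text
[ 0.02708663 -0.61339902 -0.3695758 ] [ 5.02409312e-04 -3.65296483e+01 -2.94944912e+01  5.30477904e-02
  4.24194708e-02 -2.50304635e-05] [ 0.51291226 -0.01008868  0.04155962]
(224.6, 264.6) [0.47527904 0.11928965 0.05229443]
(285.9, 207.1) [ 0.49756443 -0.01107156  0.08750549]
(240, 250) [0.48671513 0.08424996 0.05205345]
(264.6, 219.6) [0.49798378 0.03012512 0.08173285]
```

View pics/s2.png

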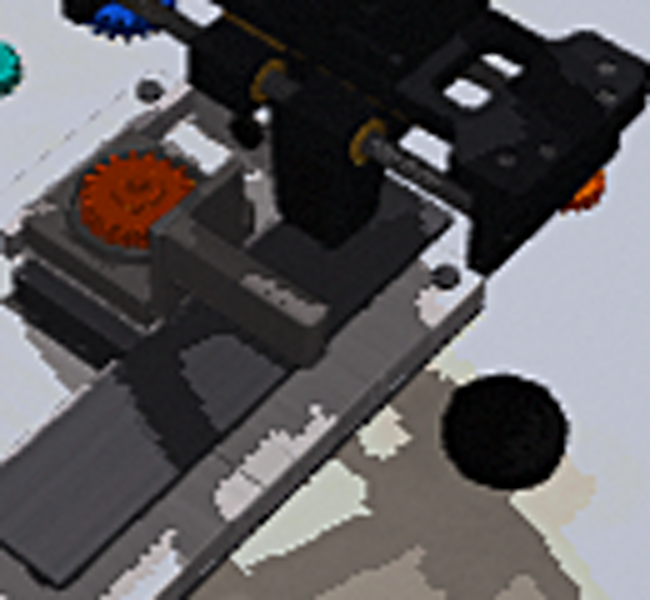

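The fingertip's near bottom corner is at crop (335,248), with (278,225) and (380,200) beside it. The bar still reads 52 mm high. I'll check where the model says the tip should project, and read the depth there.

```bash
python3 - <<'E'
from h import *
np.set_printoptions(precision=4,suppress=True)
C["scene"]=np.load("scene2.npz")
for p in[(335,238),(320,235),(300,225),(350,225),(370,200),(335,256),(350,262),(330,275),(400,220),(420,212),(300,245)]:
    q=(np.array(p)-2)/5+[215,165]; w=depth("scene",q); r=w-O; print(p,"fix mm",1e3*r@ex,1e3*r@ey,1e3*w[2])
c=C["scene"];
def proj(w):
    d=R.from_rotvec(c["orientation"]).inv().apply(w-c["position"]);K=c["intrinsics"];u=K@d/d[2];return (u[:2]-[215,165])*5+2
for z in(.0415,.053):
    for x,y in((-.06,-.051),(-.025,-.051),(-.06,-.069)): print(z,x,y,proj(F(x,y,z)))
E
```

```text
(335, 238) fix mm -55.431421459557335 -48.397429113517916 80.47597801155703
(320, 235) fix mm -48.08933800930385 -49.85203406664008 75.21752736902565
(300, 225) fix mm -39.79885113820204 -49.51929097113082 74.33329308733505
(350, 225) fix mm -56.47627246153434 -54.797578021859955 82.21939939594868
(370, 200) fix mm -55.25749679941321 -66.71332128519397 83.6194211542024
(335, 256) fix mm -45.29066290146964 -62.4258887330338 51.47185274560451
(350, 262) fix mm -51.4658526709644 -62.83292242606683 52.70545534332827
(330, 275) fix mm -49.71347489516019 -54.29111055537876 52.11967807932061
(400, 220) fix mm -52.445464074654076 -89.01081181429963 52.68135354711223
(420, 212) fix mm -54.744644054962286 -97.38523032467545 51.44830241531584
(300, 245) fix mm -33.72132710205005 -57.64590542215962 52.58548055314493
0.0415 -0.06 -0.051 [346.3413 316.1298]
0.0415 -0.025 -0.051 [267.4883 264.5048]
0.0415 -0.06 -0.069 [379.4578 285.453 ]
0.053 -0.06 -0.051 [347.6459 294.3348]
0.053 -0.025 -0.051 [267.9697 242.6105]
0.053 -0.06 -0.069 [381.0859 263.5867]
```

The tip's xy matches the prediction. By depth, though, the fingertip stands at about 75 mm while TCP z reads 41.5 mm, so the visible tips are about 34 mm above the nominal TCP. Before going lower I'll check the body clearance from the depth cloud.

```bash
python3 - <<'E'
from h import *
from cell import manip,inverse_kinematics as ik
np.set_printoptions(precision=3,suppress=True)
c=np.load("scene2.npz");c0=np.load("scene0.npz"); z=c["z_map"];K=c["intrinsics"]
v,u=np.mgrid[:384,:512]
d=np.stack([(u-K[0,2])/K[0,0],(v-K[1,2])/K[1,1],np.ones_like(z)],-1)*z[...,None]
W=d@R.from_rotvec(c["orientation"]).as_matrix().T+c["position"]
r=W-O; fx=r@ex*1e3; fy=r@ey*1e3; h=W[...,2]*1e3
m=(c0["z_map"]-z>.015)&(z>0)&(abs(fy+60)<120)&(abs(fx+42)<130)&(h<260)
for a in range(-180,100,20):
    k=m&(fx>=a)&(fx<a+20)
    if k.sum()>3: print("x",a,"n",k.sum(),"h 2%/med",np.percentile(h[k],[2,10,50]),"fy",np.percentile(fy[k],[2,98]))
k=m&(abs(fx+42)<25)&(abs(fy+60)<16)
print("finger heights",np.histogram(h[k],bins=range(40,200,10)))
s=manip.state(); print(s["tcp_rot"],s["joint_pos"]); print(ik(F(-.0425,-.06,.0),rot(1)))
E
```

```text
x -140 n 762 h 2%/med [136.719 142.305 176.042] fy [-90.871 -24.423]
x -120 n 432 h 2%/med [148.842 156.241 177.57 ] fy [-90.76  -25.273]
x -100 n 904 h 2%/med [149.169 153.372 185.656] fy [-83.571 -30.414]
x -80 n 1198 h 2%/med [141.956 153.891 224.976] fy [-87.549 -24.688]
x -60 n 818 h 2%/med [ 76.796  89.038 185.216] fy [-64.077 -22.074]
x -40 n 672 h 2%/med [ 77.159  97.449 159.353] fy [-52.029 -22.162]
x -20 n 224 h 2%/med [141.989 150.589 170.347] fy [-42.838 -24.735]
x 0 n 155 h 2%/med [147.239 149.507 170.092] fy [-79.152 -32.806]
x 20 n 630 h 2%/med [137.525 145.061 175.418] fy [-87.316 -24.48 ]
x 40 n 227 h 2%/med [142.065 163.792 177.467] fy [-90.134 -24.232]
finger heights (array([ 0,  0,  1, 56, 76, 92, 73, 14,  9, 10, 16,  4,  0,  1,  0]), array([ 40,  50,  60,  70,  80,  90, 100, 110, 120, 130, 140, 150, 160,
       170, 180, 190]))
[1.884 2.514 0.   ] [-0.068  0.127  2.101  0.     0.914 -0.353]
[-0.068  0.188  2.124 -0.     0.829 -0.353]
```

The tip is at about 76 mm and the body at about 139 mm, 63 mm apart as specified. So the whole tool is really about 35 mm higher than reported. I'll go down guarded by force, and expect contact at about z=0.018 reported.

```bash
python3 - <<'E'
from h import *
from cell import manip
np.set_printoptions(precision=4,suppress=True)
manip.move_linear(F(-.0425,-.06,.026),rate=.06)
for z in np.arange(.022,-.001,-.002):
    manip.move_linear(F(-.0425,-.06,z),rate=.05); f=np.mean([manip.state()["contact_force"] for _ in range(3)],0)
    s=manip.state(); print(round(s["clock"],2),round(z,4),s["tool_pos"],f)
    if abs(f[2])>5.8: break
E
```

```text
8.58 0.022 [ 0.5136 -0.0101  0.0225] [-0.5373  0.7361  4.0184]
8.83 0.02 [ 0.5135 -0.0101  0.0205] [ 0.4303 -0.9333  3.4217]
9.08 0.018 [ 0.5135 -0.0101  0.0183] [ 1.6673 -0.0051  4.1552]
9.33 0.016 [ 0.5135 -0.0102  0.0164] [1.4552 0.5096 5.1533]
9.58 0.014 [ 0.5135 -0.0102  0.0145] [ 2.4833 -0.497   6.5318]
```

```bash
cat >> h.py <<'E'
def barz(c):
    C["scene"]=c
    return [round(1e3*np.median([depth("scene",(u+i,v+j))[2] for i in(-2,-1,0,1,2) for j in(-2,-1,0,1,2)]),1) for u,v in((224,264),(232,258),(240,250))]
E
python3 - <<'E'
from h import *
from cell import manip,cams
np.set_printoptions(precision=4,suppress=True)
print("ref",barz(np.load("scene0.npz")),barz(np.load("scene2.npz")))
for z in(.014,.012,.0105):
    manip.move_linear(F(-.0425,-.06,z),rate=.05); manip.dwell(.15)
    c=cams.capture("scene"); np.savez("scene3.npz",**c)
    f=[]
    for _ in range(5): f.append(manip.state()["contact_force"]); manip.dwell(.02)
    s=manip.state(); print(round(s["clock"],2),z,s["tool_pos"],np.mean(f,0),barz(c))
    if np.mean(f,0)[2]>10: break
E
```

```text
ref [np.float64(51.6), np.float64(51.7), np.float64(51.6)] [np.float64(51.4), np.float64(51.3), np.float64(51.3)]
10.12 0.014 [ 0.5136 -0.0102  0.0146] [ 1.3847 -0.2269  5.9396] [np.float64(44.0), np.float64(43.5), np.float64(43.7)]
10.65 0.012 [ 0.5135 -0.0102  0.0126] [ 1.4449 -0.6214  6.6247] [np.float64(42.0), np.float64(41.4), np.float64(41.5)]
11.18 0.0105 [ 0.5135 -0.0102  0.0112] [ 0.7896 -0.7252  6.5893] [np.float64(40.5), np.float64(40.2), np.float64(40.4)]
```

The bar is 11.2 mm down by camera, with force 6.6 N, which is consistent. I'll press 1 mm more and push gently.

```bash
python3 - <<'E'
from h import *
from cell import manip,cams
import cv2
np.set_printoptions(precision=4,suppress=True)
z=.0094
manip.move_linear(F(-.0425,-.06,z),rate=.03)
for y in(-.045,-.033,-.022,-.005):
    manip.move_linear(F(-.0425,y,z),rate=.035)
    s=manip.state(); f=s["contact_force"]; print(round(s["clock"],2),y,s["tool_pos"],"x,y,z:",f@ex,f@ey,f[2])
    if f@ey<-9: break
c=cams.capture("scene"); np.savez("scene4.npz",**c); print(barz(c))
a=c["image"][165:315,150:330]; cv2.imwrite("pics/s4.png",cv2.resize(a,None,fx=4,fy=4,interpolation=cv2.INTER_CUBIC))
E
```

```text
12.01 -0.045 [0.5098 0.0036 0.0103] x,y,z: 0.7120281120020339 -3.629502220821755 7.801885322548195
12.5 -0.033 [0.5066 0.0149 0.0104] x,y,z: 1.1383061924561975 -3.163673563666883 7.474100529627584
12.97 -0.022 [0.5035 0.0254 0.0104] x,y,z: -0.208283207554551 -4.879949522129009 8.575110922981732
13.6 -0.005 [0.4987 0.0417 0.0104] x,y,z: -1.2039365714019425 -5.101733736625008 7.391968564670493
[np.float64(39.6), np.float64(39.3), np.float64(39.2)]
```

View pics/s4.png

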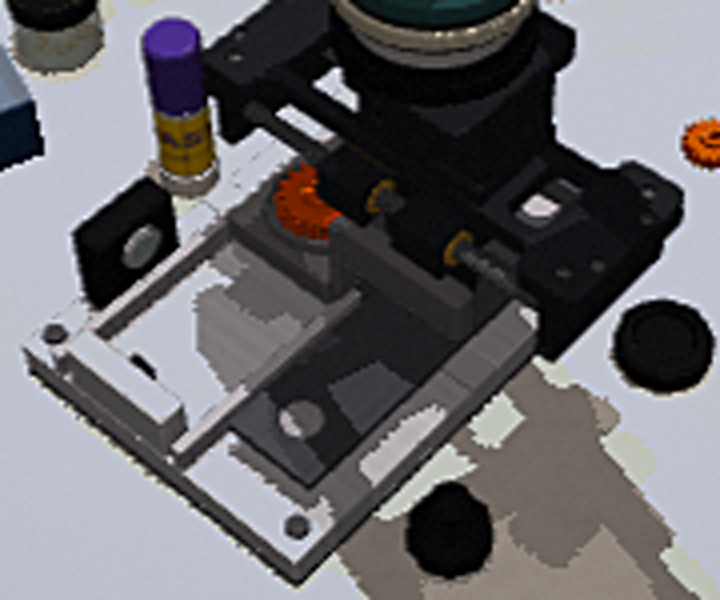

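The shuttle is sliding over the blade, with the gear in its nest at (315,205). The bar is 12.3 mm down and the glue stick is clear of the gripper. I'll continue to shuttle y ≈ +52.

```bash
python3 - <<'E'
from h import *
from cell import manip,cams
import cv2
np.set_printoptions(precision=4,suppress=True)
z=.0094
for y in(.016,.037,.057):
    manip.move_linear(F(-.0425,y,z),rate=.04)
    s=manip.state(); f=s["contact_force"]; print(round(s["clock"],2),y,s["tool_pos"],"x,y,z:",f@ex,f@ey,f[2])
    if f@ey<-10: break
c=cams.capture("scene"); np.savez("scene5.npz",**c)
a=c["image"][165:315,150:330]; cv2.imwrite("pics/s5.png",cv2.resize(a,None,fx=4,fy=4,interpolation=cv2.INTER_CUBIC))
E
```

```text
14.32 0.016 [0.4927 0.062  0.0103] x,y,z: -0.18352212009026184 -4.6546849087476 7.531073132110129
15.0 0.037 [0.4867 0.0821 0.0102] x,y,z: -0.31486946408345634 -4.13392349993407 7.759131858246555
15.65 0.057 [0.481  0.1014 0.0102] x,y,z: 0.16334000130808443 -4.411985476918402 7.398873781693247
```

View pics/s5.png

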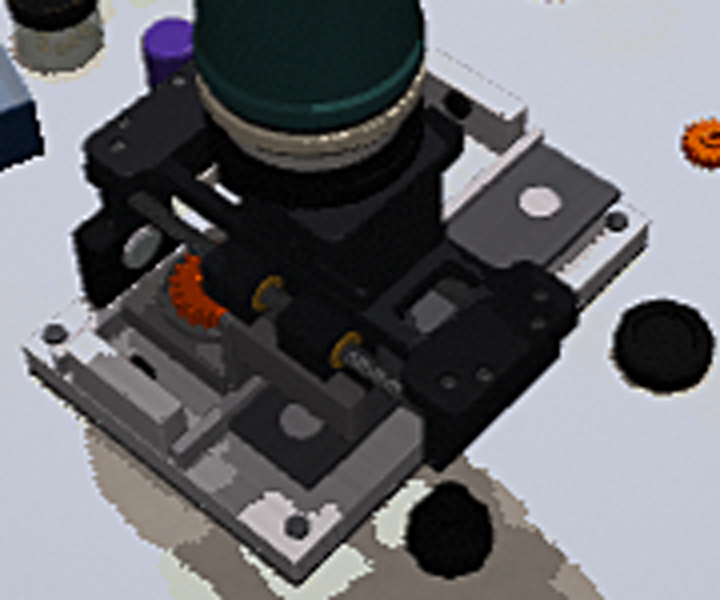

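The shuttle is near the reader-end block at (125,380), with the gear still in its nest. Now I back off slightly, let the bar rise, retreat and verify.

```bash
python3 - <<'E'
from h import *
from cell import manip,cams
import cv2
np.set_printoptions(precision=4,suppress=True)
z=.0094
manip.move_linear(F(-.0425,.053,z),rate=.03)
manip.move_linear(F(-.0425,.053,.035),rate=.05)
manip.move_linear(F(-.0425,.053,.2),rate=.2)
manip.move_pose([.2,-.40,.25],rot(1)) if 0 else None
j=np.array(manip.state()["joint_pos"]); j[0]=-.9; manip.set_joints(j)
o=[]
for n in("top","scene"):
    c=cams.capture(n); np.savez(n+"6.npz",**c)
    b=c["image"][135:255,165:298] if n=="top" else c["image"][165:315,150:330]
    o.append(cv2.resize(b,(400,360),interpolation=cv2.INTER_CUBIC))
    if n=="scene": print("bar z", barz(c))
cv2.imwrite("pics/both6.png",np.hstack(o)); s=manip.state();print(s["clock"],s["tool_pos"])
v,u=np.mgrid[:384,:512]
for n in("top","scene"):
    c=np.load(n+"6.npz"); z=c["z_map"];K=c["intrinsics"]
    d=np.stack([(u-K[0,2])/K[0,0],(v-K[1,2])/K[1,1],np.ones_like(z)],-1)*z[...,None]
    W=d@R.from_rotvec(c["orientation"]).as_matrix().T+c["position"]
    r=W-O; fx=r@ex*1e3; fy=r@ey*1e3; h=W[...,2]*1e3
    k=(fx>-70)&(fx<-15)&(abs(fy)<105)&(h>76)&(h<90); print(n,"lug y",np.percentile(fy[k],[3,50,97]),k.sum())
    k=(fx>5)&(fx<45)&(fy>-3)&(fy<3); print("blade h",np.median(h[k]), "bar h",np.median(h[(abs(fx+42)<15)&(fy>-90)&(fy<30)]))
E
```

```text
bar z [np.float64(62.2), np.float64(80.5), np.float64(51.6)]
19.5083 [ 0.3244 -0.3672  0.1984]
top lug y [66.6271 71.9305 78.2651] 176
blade h 36.51058756072479 bar h 53.93498330289748
scene lug y [68.6384 75.2519 79.5867] 248
blade h 34.009825224901206 bar h 51.16562269750152
```

View pics/both6.png

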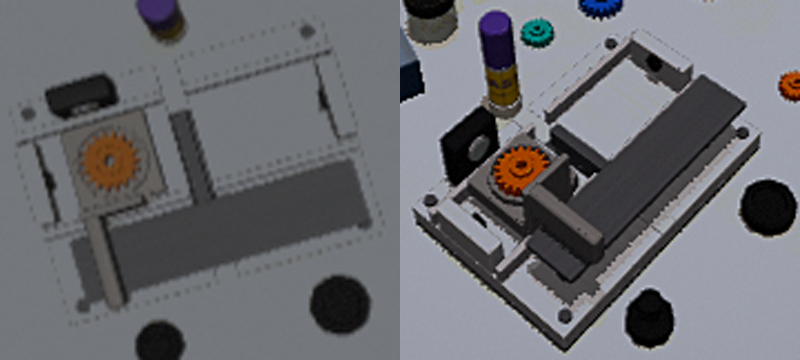

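The lug is at y≈72, so the shuttle is at ≈ +52, wholly past the blade. The blade is up at about 36 mm behind it at (195,155) and the bar is back up at about 53 mm. The gear is in its nest at (108,160), the loose things have not moved, and the robot is touching nothing.

```bash
python3 -c "
from cell import order
print(order.close_job())"
```

```text
the job is handed in; nothing more can be done
None
```

The job is done and handed in at about 19.5 s: the shuttle stands at about +52 mm, past the blade at the reader end, with bar and blade sprung back up behind it, the gear in its nest and the loose things where they were.

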